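Dock the paperweight bar behind the post

TASK

The painting is finished: push the long dark paperweight bar off it along the table and into the pale wooden dock, until it lies flush along the dock's back wall between the two end walls. The upright post bars the straight way in, so angle one end of the bar in behind the post first and then swing the other end in. Use only the fingertips or the outsides of the fingers: never lift the bar or take it between the fingers, and leave everything else where it stands.

Things in the scene. Friction and masses are not known exactly. Their poses are not given: they have to be found in the camera images.
- bar: Straight dark wooden paperweight bar with brass ends, 240 long x 30 wide x 25 tall, about 0.35 kg, lying loose on the table. Origin at the centre of its underside; its y axis runs along its length, z up. Both ends are alike. It slides with ordinary friction and stays where it is left.
- bar_end_left (a point): Centre of the bar's end face at +120 mm along the bar's y, 12.5 mm above its underside.
- bar_end_right (a point): Centre of the bar's end face at -120 mm along the bar's y, 12.5 mm above its underside.
- dock: Fixed pale wooden dock, open to the robot and above: back wall 318 long, 14 thick; at each end a wall reaching 35 mm forward, inner faces at y = +145 and -145 mm; all 30 tall. Origin at table level, middle of the back wall's front face; x points away from the robot into the wall, y along it. The brown strip is only colour. Docked, the bar's origin is at dock x = -15 mm.
- post_foot (a point): Foot (table level) of the fixed upright post: dark steel cylinder, brass top, 24 dia x 40 tall. Its axis is at dock x = -77 mm (65 mm free between post and back wall) and 68 to 82 mm from the dock's middle, at +y or -y, differing by run. At the mirrored place is only a flat brass disc. From post to far end wall the opening is shorter than the bar.
- flask: Dark purple insulated drinking flask, 68 dia x 216 tall, standing; origin under its centre. Bystander.
- water_cup: Clear plastic water cup, 84 dia x 60 tall; origin under its centre. Bystander.
- ink_bottle: Black ink jar with a red cap, 56 dia x 85 tall; origin under its centre. Bystander.
- saucer: White ceramic saucer, 100 dia x 18 tall; origin under its centre. Bystander.
- seal: Pale stone seal, 24 x 24 x 38 tall, standing at the side; origin under its centre. Bystander.
Mind the look-alikes: they are no part of the job. There is more than one size of the bar; the job needs the middle-sized.

How it is judged:
On the way:
1. one end of the bar is in behind the post while the bar is still at an angle to the dock (angle between the y axis of bar and the y axis of dock, either way round above 0.06 rad and ((horizontal distance between bar_end_left and post_foot below 0.11 m and (y of bar_end_left in the frame of dock above 0.085 m or y of bar_end_left in the frame of dock below -0.085 m) and x of bar_end_left in the frame of dock between -0.06 and 0 m) or (horizontal distance between bar_end_right and post_foot below 0.11 m and (y of bar_end_right in the frame of dock above 0.085 m or y of bar_end_right in the frame of dock below -0.085 m) and x of bar_end_right in the frame of dock between -0.06 and 0 m))), for 0.05 s.
At the end, for the whole second after the job is handed in: The bar lies still on the table in the dock, between the end walls, its middle within 6 mm of touching the back wall and parallel to it within 0.05 rad (x of bar in the frame of dock between -0.021 and -0.009 m and y of bar in the frame of dock between -0.03 and 0.03 m and angle between the y axis of bar and the y axis of dock, either way round below 0.05 rad and height (world z) of bar below 0.006 m and linear speed of bar below 0.01 m/s).
It fails at once if the bar is lifted or tipped (more than 12 mm or 0.2 rad) (height (world z) of bar above 0.012 m or angle between bar's own z axis and vertical above 0.2 rad).
It fails at once if the bar is taken between the fingers (contact force between the fingers and bar above 0.5 N and z of the grasp point in the frame of bar below 0.038 m and x of the grasp point in the frame of bar between -0.009 and 0.009 m and y of the grasp point in the frame of bar between -0.115 and 0.115 m).
It fails at once if a bystander is moved more than 20 mm (distance of any of flask, water_cup, ink_bottle, saucer, seal from where it was at the start of the episode above 0.02 m).
It also fails if it takes over 64 s, if anything falls off the work surface, if the arm or the gripper's body presses on something with over 40 N, if the wrist force passes 120 N, or if a joint passes its speed limit or range.

ROBOT

A 7-joint arm with a two-finger parallel gripper is mounted at the origin on the work surface. World frame = base frame: x ahead of the robot, y to its left, z up, the work surface at z = 0. Lengths are in m, angles in rad, forces in N, time in s.
With the tool pointing down it reaches from about 0.4 to 0.9 m from the base axis. Payload 5.6 kg.
Tool frame: the origin (TCP) lies midway between the tips of the shut fingers; the grasp point (between the pads) lies 19 mm behind it; z points along the fingers, y is the line along which they close (so a half turn about z gives the same grasp; the last joint's range is limited). The gripper opens to 92 mm and grips with 3 to 60 N. Pads are 20 mm wide; open, the fingers measure 128 mm over their backs; the gripper's body (75 mm by 189 mm) begins 69 mm behind the grasp point.
Start: joints at [-1.326, 0.468, -0.012, 1.603, 0.006, 1.071, -0.056], TCP at [0.185, 0.623, 0.215] pointing down, gripper open.
Joint ranges: [-2.53, 2.53], [-0.31, 2.02], [-1.57, 1.55], [0.28, 2.44], [-1.29, 4.43], [0.15, 1.84], [-2.92, 2.92]. Speed limits (rad/s): [2.57, 2.57, 3.14, 3.14, 3.14, 3.14, 3.14].

INTERFACE

Orientations are given as [roll, pitch, yaw] about the fixed x, y, z axes, in that order (R = Rz(yaw) Ry(pitch) Rx(roll)).
In Python, from cell import bot gives the robot as it stands.
- The arm moves only by the shell command python3 -m jog 'ROWS' [FORCE]. ROWS is text: rows parted by semicolons, each of 7 numbers parted by spaces: the shift along the tool's x, y, z in cm, then the turn, a rotation vector about the tool's x, y, z in rad, then the opening, from 0 (shut) to 1 (fully open). In form: tx ty tz rx ry rz grip; .... A call has 1 to 12 rows; each row shifts and turns the commanded pose from where the row before left it, along the tool's axes as they then stand; what a row does not reach is not made up. A row lasts 1/12 s, in which the tool goes at most 41.7 mm and 7.16 degrees, less where a joint would pass 70% of its speed; a pose out of reach is approached as far as the arm can. A call with a gripper value outside its range is refused whole. The fingers move at their own pace and stop on an object; FORCE is the grip in N (left out, the last holds). Time passes only in rows, so rows that do not move let the fingers close. It gives the time, the measured TCP pose, the force, the opening and the grip force at its end, in the units of the state.
- bot.get_obs(): the state, without advancing time (a new reading comes with each control period).
- bot.get_image(name): name is "side" or "top" or "wrist"; returns (picture, depth): 384x512x3 uint8, blue, green, red; 384x512 float32, m along the optical axis (not along the pixel's ray), 0 where there is no reading.
- bot.camera_info(name): a dict with "fx", "fy", "cx", "cy" (pixels), "rvec" (rotation vector, rad) and "tvec" (3), from world to camera coordinates, as OpenCV has them. Camera axes: x right, y down, z forward; pixel columns grow to the right and rows downward; lengths in m; the calibration is good to about 2 mm. A picture is of the moment at which its call begins: read the wrist's pose just before it. camera_info takes no time and is no camera call; for the wrist camera it gives the pose at the moment of the call.
- bot.finish_job(): hands the job in; it is judged then, once.
The state is a dict: "time": time; "joint_positions": joint angles; "joint_velocities": joint speeds; "tau": joint torques, N m; "eef_pos": TCP position; "eef_rot": TCP orientation; "ft_force": force on the tool from outside, world axes, zero at the start; "wrist_torque": the same for the moment, N m; "width": finger opening in m; "grasp_force": force on a finger pad.
Only numpy, scipy, OpenCV 4.12 (cv2) and the standard library are available. Lean on these libraries where they do the work, as an engineer would, in place of code of your own. Each camera call takes 0.05 s, during which the arm holds its last target. There are 200 camera calls.

## Working session

There is one attempt and no reset: what is moved stays moved. The work goes in short steps, Python scripts to look and compute and a shell command to move; the robot and the scene stay as the last step left them, time stands still between calls to the robot, and variables do not carry over. Pictures are saved under pics/ and viewed, at most 10 in all, crops included, and the job is handed in when it is done.

```bash
mkdir -p pics; ls
cat > h.py <<'E'
import numpy as np,cv2
from cell import bot
def cam(n):
    c=bot.camera_info(n);R=cv2.Rodrigues(np.array(c['rvec'],float))[0];return c,R,np.array(c['tvec'],float).ravel()
def ray(n,u,v,z,C=None):
    c,R,t=C or cam(n)
    d=R.T@np.array([(u-c['cx'])/c['fx'],(v-c['cy'])/c['fy'],1.]);o=-R.T@t
    return o+d*(z-o[2])/d[2]
def proj(n,p):
    c,R,t=cam(n);q=R@np.array(p)+t;return c['fx']*q[0]/q[2]+c['cx'],c['fy']*q[1]/q[2]+c['cy']
E
python3 - <<'E'
from h import *
for n in('top','side'):
    im,d=bot.get_image(n);cv2.imwrite(f'pics/{n}0.png',im);np.save(f'pics/{n}0.npy',d)
    c,R,t=cam(n);print(n,c['fx'],-R.T@t,R[2])
o=bot.get_obs();print(o['time'],o['eef_pos'],o['eef_rot'],o['width'])
E
```

```text
pics
top 392.0542679584067 [ 0.29626901 -0.00815659  1.39780764] [ 0.17838729 -0.02313195 -0.98368841]
side 388.2886163869484 [ 0.14039998 -0.79179939  0.64980527] [ 0.36878846  0.73558047 -0.56825738]
0.1 [0.18444273 0.62275112 0.21375646] [-3.14005812e+00  1.52224684e-04  2.85368278e+00] 0.09196561230185106
```

View pics/top0.png

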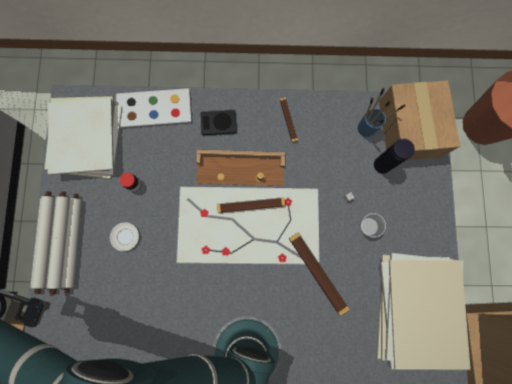

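View pics/side0.png

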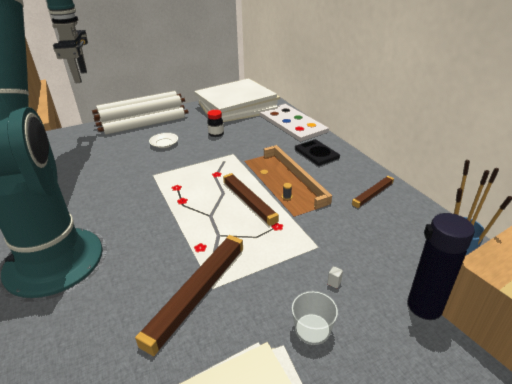

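The top view shows the middle-sized bar on the painting (ends ~(219,208) and (285,202)). The dock is at (197–285,152–187), with the post at about (261,177) on the right (-y) and the flat disc at (221,177).

Run:
```python
from h import *
im=cv2.imread('pics/top0.png');C=cam('top')
cv2.imwrite('pics/crop0.png',cv2.resize(im[140:230,185:305],None,fx=6,fy=6,interpolation=cv2.INTER_CUBIC))
hsv=cv2.cvtColor(im,cv2.COLOR_BGR2HSV)
# bar: dark brown/brass on white painting
roi=np.zeros(im.shape[:2],np.uint8);roi[192:220,212:292]=255
m=cv2.inRange(hsv,(5,90,20),(28,255,255))&roi
m=cv2.morphologyEx(m,cv2.MORPH_OPEN,np.ones((3,3)))
c=max(cv2.findContours(m,0,1)[0],key=cv2.contourArea)
r=cv2.minAreaRect(c);print(r)
for p in cv2.boxPoints(r):print(p,ray('top',*p,.025,C).round(4))
for p in((197,152),(285,152),(261,176)):print(p,ray('top',*p,.03,C),im[p[1],p[0]])
```

```text
((250.9685516357422, 204.669677734375), (7.5847272872924805, 66.84041595458984), 84.5596694946289)
[217.33934 204.06293] [0.4994 0.1105 0.025 ]
[283.87866 197.72586] [ 0.5253 -0.1248  0.025 ]
[284.59778 205.27643] [ 0.4982 -0.1273  0.025 ]
[218.05844 211.6135 ] [0.4726 0.1072 0.025 ]
(197, 152) [0.68698167 0.18851705 0.03      ] [110 139 164]
(285, 152) [ 0.69226198 -0.12870347  0.03      ] [106 105 105]
(261, 176) [ 0.60203569 -0.04262091  0.03      ] [ 89 149 187]
```

View pics/crop0.png

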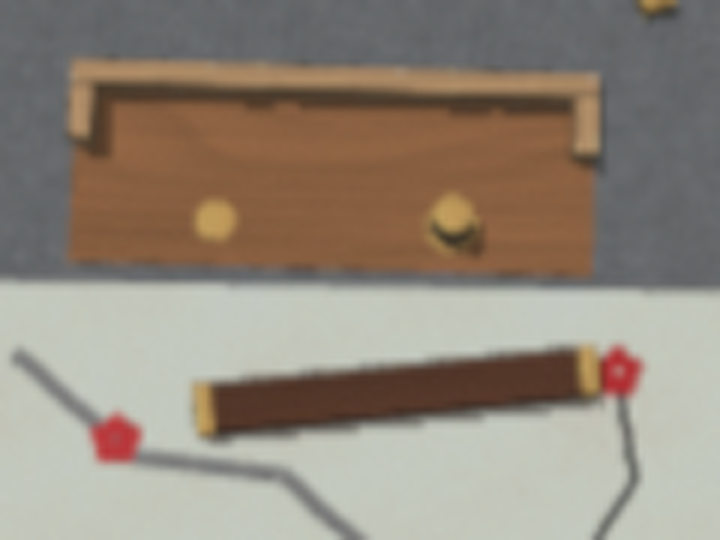

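The crop shows the dock's back wall front edge running from (97,84) to (575,96), the post's top at (454,210) and the flat disc at (215,219). The bar's top spans (193,410) to (600,370).

```bash
cat >> h.py <<'E'
def crop(p):return (p[0]+.5)/6-.5+185,(p[1]+.5)/6-.5+140
E
python3 - <<'E'
from h import *
C=cam('top');f=lambda p,z:ray('top',*crop(p),z,C)[:2]
P={'bl':(70,62,.03),'br':(600,75,.03),'fl':(97,84,.03),'fr':(575,96,.03),'tipL':(80,138,.03),'tipR':(587,155,.03),
'post':(454,209,.04),'disc':(215,219,0),'bTL':(193,383,.025),'bTR':(578,347,.025),'bBR':(600,393,.025),'bBL':(208,434,.025)}
q={k:f(v[:2],v[2]) for k,v in P.items()}
for k in q:print(k,q[k].round(4))
yd=q['bl']-q['br'];yd/=np.linalg.norm(yd);xd=np.array([yd[1],-yd[0]])
mid=(q['bl']+q['br'])/2-.014*xd
print('dock',mid,xd,np.arctan2(xd[1],xd[0]),np.linalg.norm(q['bl']-q['br']))
for k in q:print(k,((q[k]-mid)@xd*1000).round(1),((q[k]-mid)@yd*1000).round(1))
# post via top
E
```

```text
bl [0.6947 0.1915]
br [ 0.6919 -0.1272]
fl [0.6813 0.1749]
fr [ 0.6786 -0.1121]
tipL [0.6478 0.1838]
tipR [ 0.6422 -0.1193]
post [ 0.6055 -0.0397]
disc [0.6062 0.1044]
bTL [0.5017 0.1126]
bTR [ 0.5263 -0.1143]
bBR [ 0.4989 -0.1273]
bBL [0.4716 0.103 ]
dock [0.67931325 0.0322771 ] [ 0.99996206 -0.00871129] -0.008711396467723955 0.31870670965509895
bl 14.0 159.4
br 14.0 -159.4
fl 0.8 142.6
fr 0.5 -144.4
tipL -32.8 151.2
tipR -35.8 -151.9
post -73.2 -72.6
disc -73.7 71.5
bTL -178.3 78.8
bTR -151.8 -147.9
bBR -179.0 -161.1
bBL -208.3 68.9
```

```bash
cat >> h.py <<'E'
def plan(x,y,z,yaw,N,grip=0,start=None):
    """print N equal rows from start (default measured) (x,y,z,yaw) to target, tool down"""
    if start is None:
        o=bot.get_obs();p=o['eef_pos'];start=(*p,o['eef_rot'][2])
    s=np.array(start,float);e=np.array([x,y,z,yaw]);dy=(e[3]-s[3]+np.pi)%(2*np.pi)-np.pi
    d=(e[:3]-s[:3])/N*100;out=[]
    for i in range(N):
        a=s[3]+dy*i/N;c,n=np.cos(a),np.sin(a)
        out.append(f"{d[0]*c+d[1]*n:.2f} {d[0]*n-d[1]*c:.2f} {-d[2]:.2f} 0 0 {-dy/N:.4f} {grip}")
    print('; '.join(out))
E
python3 - <<'E'
from h import *
plan(.36,.22,.15,1.684,11)
plan(.5165,-.1555,.06,1.684,11,0,(.36,.22,.15,1.684))
E
```

```text
-2.57 -3.06 0.58 0 0 0.1063 0; -2.88 -2.77 0.58 0 0 0.1063 0; -3.16 -2.45 0.58 0 0 0.1063 0; -3.40 -2.10 0.58 0 0 0.1063 0; -3.60 -1.72 0.58 0 0 0.1063 0; -3.77 -1.33 0.58 0 0 0.1063 0; -3.89 -0.93 0.58 0 0 0.1063 0; -3.96 -0.51 0.58 0 0 0.1063 0; -3.99 -0.08 0.58 0 0 0.1063 0; -3.98 0.34 0.58 0 0 0.1063 0; -3.92 0.76 0.58 0 0 0.1063 0
-3.55 1.03 0.82 0 0 -0.0000 0; -3.55 1.03 0.82 0 0 -0.0000 0; -3.55 1.03 0.82 0 0 -0.0000 0; -3.55 1.03 0.82 0 0 -0.0000 0; -3.55 1.03 0.82 0 0 -0.0000 0; -3.55 1.03 0.82 0 0 -0.0000 0; -3.55 1.03 0.82 0 0 -0.0000 0; -3.55 1.03 0.82 0 0 -0.0000 0; -3.55 1.03 0.82 0 0 -0.0000 0; -3.55 1.03 0.82 0 0 -0.0000 0; -3.55 1.03 0.82 0 0 -0.0000 0
```

```bash
python3 -m jog '-2.6 -3.1 0.6 0 0 0.106 0; -2.9 -2.8 0.6 0 0 0.106 0; -3.2 -2.5 0.6 0 0 0.106 0; -3.4 -2.1 0.6 0 0 0.106 0; -3.6 -1.7 0.6 0 0 0.106 0; -3.8 -1.3 0.6 0 0 0.106 0; -3.9 -0.9 0.6 0 0 0.106 0; -4 -0.5 0.6 0 0 0.106 0; -4 -0.1 0.6 0 0 0.106 0; -4 0.3 0.6 0 0 0.106 0; -3.9 0.8 0.6 0 0 0.106 0; 0 0 0 0 0 0 0'
python3 - <<'E'
from h import *
plan(.5165,-.1555,.06,1.684,11)
E
```

```text
time: 1.1
eef_pos: [0.3637, 0.212, 0.1478]
eef_rot: [-3.14, 0.003, 1.674]
ft_force: [-1.0, 0.0, -0.4]
width: 0.0141
grasp_force: 0.0
-3.47 1.04 0.80 0 0 -0.0009 0; -3.47 1.04 0.80 0 0 -0.0009 0; -3.47 1.03 0.80 0 0 -0.0009 0; -3.47 1.03 0.80 0 0 -0.0009 0; -3.47 1.03 0.80 0 0 -0.0009 0; -3.47 1.02 0.80 0 0 -0.0009 0; -3.47 1.02 0.80 0 0 -0.0009 0; -3.47 1.02 0.80 0 0 -0.0009 0; -3.47 1.01 0.80 0 0 -0.0009 0; -3.47 1.01 0.80 0 0 -0.0009 0; -3.48 1.01 0.80 0 0 -0.0009 0
```

```bash
python3 -m jog '-3.5 1 0.8 0 0 0 0; -3.5 1 0.8 0 0 0 0; -3.5 1 0.8 0 0 0 0; -3.5 1 0.8 0 0 0 0; -3.5 1 0.8 0 0 0 0; -3.5 1 0.8 0 0 0 0; -3.5 1 0.8 0 0 0 0; -3.5 1 0.8 0 0 0 0; -3.5 1 0.8 0 0 0 0; -3.5 1 0.8 0 0 0 0; -3.4 1 0.8 0 0 0 0; 0 0 0 0 0 0 0'
python3 - <<'E'
from h import *
im,d=bot.get_image('top');cv2.imwrite('pics/top1.png',cv2.resize(im[120:260,170:370],None,fx=4,fy=4,interpolation=cv2.INTER_CUBIC))
plan(.5165,-.1555,.010,1.684,4)
E
```

```text
time: 2.1
eef_pos: [0.5173, -0.1572, 0.0597]
eef_rot: [3.141, 0.005, 1.68]
ft_force: [0.4, -0.3, 0.9]
width: 0.0003
grasp_force: 0.0
-0.05 0.00 1.24 0 0 -0.0005 0; -0.05 0.00 1.24 0 0 -0.0005 0; -0.05 0.00 1.24 0 0 -0.0005 0; -0.05 0.00 1.24 0 0 -0.0005 0
```

View pics/top1.png

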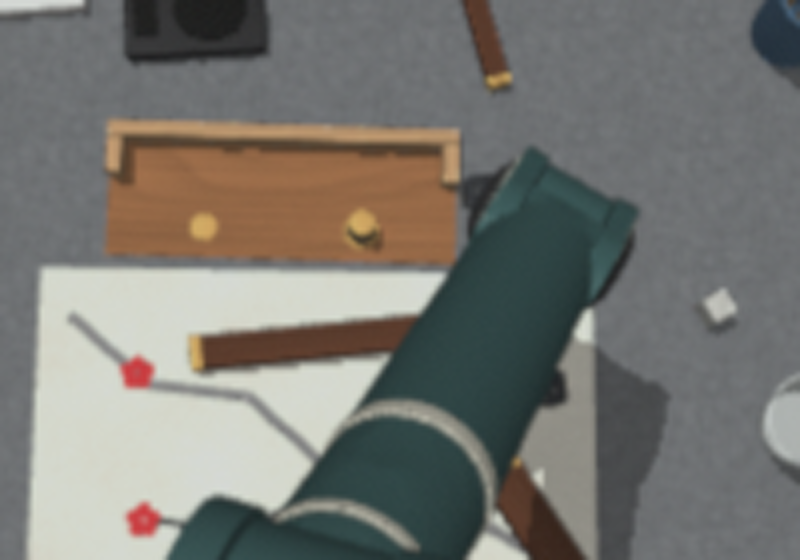

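The arm hides the bar's right end; the left end is unchanged at about (196,352) in this crop. I'll descend and push along the bar's axis.

```bash
python3 -m jog '0 0 1.3 0 0 0 0; 0 0 1.3 0 0 0 0; 0 0 1.3 0 0 0 0; 0 0 1.0 0 0 0 0; 0 0 0 0 0 0 0'
python3 -m jog '0.6 0 0 0 0 0 0; 1 0 0 0 0 0 0; 1.1 0 0 0 0 0 0; 1.2 0 0 0 0 0 0; 1.2 0 0 0 0 0 0; 1.2 0 0 0 0 0 0; 1.2 0 0 0 0 0 0; 1.2 0 0 0 0 0 0; 1.2 0 0 0 0 0 0; 1.2 0 0 0 0 0 0; 1 0 0 0 0 0 0; 0.5 0 0 0 0 0 0'
cat >> h.py <<'E'
MID=np.array([.67931,.03228]);A=-.0087
def dock(p):
    c,s=np.cos(A),np.sin(A);d=np.array(p[:2])-MID;return np.array([c*d[0]+s*d[1],-s*d[0]+c*d[1]])*1000
def bar(save=None):
    """brass/brown bar blob(s) in top view"""
    im,d=bot.get_image('top')
    if save:cv2.imwrite(f'pics/{save}.png',cv2.resize(im[130:260,170:350],None,fx=4,fy=4,interpolation=cv2.INTER_CUBIC))
    return im
E
python3 - <<'E'
from h import *
bar('top2');o=bot.get_obs();print(o['eef_pos'],o['ft_force'])
E
```

```text
time: 2.57
eef_pos: [0.5144, -0.1478, 0.009]
eef_rot: [-3.137, -0.002, 1.69]
ft_force: [0.4, -0.1, 0.2]
width: 0.0003
grasp_force: 0.0
time: 3.57
eef_pos: [0.5013, -0.0225, 0.0116]
eef_rot: [-3.141, -0.001, 1.689]
ft_force: [0.2, -3.7, 2.8]
width: 0.0004
grasp_force: 1.8
[ 0.50119526 -0.02186105  0.01144329] [-0.16106886  0.83080133  0.48642828]
```

View pics/top2.png

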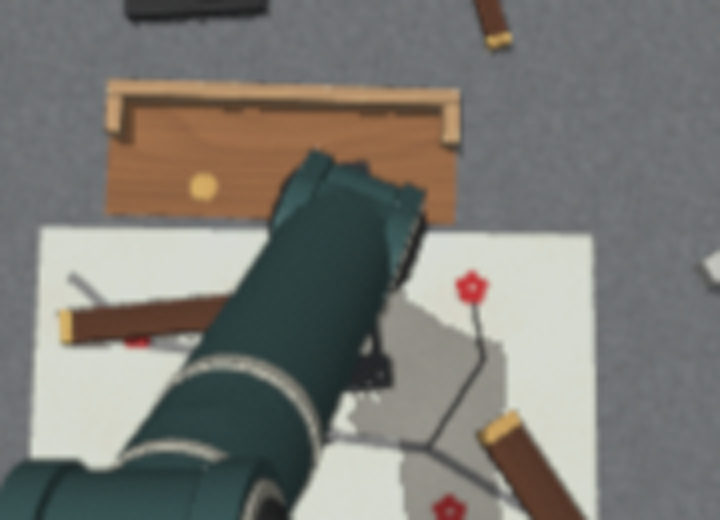

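The bar slid along its axis. Its left end is now at about (62,327) in the crop, and it keeps its ~0.12 rad tilt. Next I'll go behind it with the fingers open for a two-point push.

```bash
python3 -m jog '-0.5 0 -1.5 0 0 0 0; 0 0 -2.5 0 0 0 0; 0 0 -2.5 0 0 0 0; 0 0 0 0 0 0 0'
python3 - <<'E'
from h import *
C=cam('top');L=ray('top',62.5/4-.5+170,327.5/4-.5+130,.025,C);print(L,dock(L))
plan(.438,.102,.07,.118,14,1)
E
```

```text
time: 3.95
eef_pos: [0.5042, -0.0289, 0.0797]
eef_rot: [3.137, -0.001, 1.687]
ft_force: [-0.2, 0.9, 0.1]
width: 0.0005
grasp_force: 0.0
[0.47201192 0.22256179 0.025     ] [-208.94566515  188.47111951]
0.98 -0.36 0.07 0 0 0.1121 1; 0.94 -0.47 0.07 0 0 0.1121 1; 0.88 -0.57 0.07 0 0 0.1121 1; 0.81 -0.66 0.07 0 0 0.1121 1; 0.73 -0.75 0.07 0 0 0.1121 1; 0.64 -0.83 0.07 0 0 0.1121 1; 0.54 -0.89 0.07 0 0 0.1121 1; 0.44 -0.95 0.07 0 0 0.1121 1; 0.33 -0.99 0.07 0 0 0.1121 1; 0.22 -1.02 0.07 0 0 0.1121 1; 0.10 -1.04 0.07 0 0 0.1121 1; -0.01 -1.05 0.07 0 0 0.1121 1; -0.13 -1.04 0.07 0 0 0.1121 1; -0.25 -1.02 0.07 0 0 0.1121 1
```

```bash
python3 -m jog '1 -0.4 0 0 0 0.112 1; 0.9 -0.5 0 0 0 0.112 1; 0.9 -0.6 0 0 0 0.112 1; 0.8 -0.7 0 0 0 0.112 1; 0.7 -0.8 0 0 0 0.112 1; 0.6 -0.8 0 0 0 0.112 1; 0.5 -0.9 0 0 0 0.112 1; 0.4 -0.9 0 0 0 0.112 1; 0.3 -1 0 0 0 0.112 1; 0.2 -1 0 0 0 0.112 1; 0.1 -1 0 0 0 0.112 1; 0 -1 0 0 0 0.112 1'
python3 -m jog '-0.1 -1 0 0 0 0.112 1; -0.3 -1 0 0 0 0.112 1; 0 0 0 0 0 0 1; 0 0 0 0 0 0 1'
python3 - <<'E'
from h import *
bar('top3');plan(.438,.102,.010,.118,6,1)
E
```

```text
time: 4.95
eef_pos: [0.4424, 0.0808, 0.0759]
eef_rot: [-3.141, 0.002, 0.338]
ft_force: [-0.1, 0.1, -0.4]
width: 0.0784
grasp_force: 0.0
time: 5.28
eef_pos: [0.4334, 0.0985, 0.076]
eef_rot: [3.141, 0.001, 0.125]
ft_force: [-0.9, 0.2, -0.2]
width: 0.0917
grasp_force: 0.0
0.08 -0.06 1.10 0 0 0.0009 1; 0.08 -0.06 1.10 0 0 0.0009 1; 0.08 -0.06 1.10 0 0 0.0009 1; 0.08 -0.06 1.10 0 0 0.0009 1; 0.08 -0.06 1.10 0 0 0.0009 1; 0.08 -0.06 1.10 0 0 0.0009 1
```

View pics/top3.png

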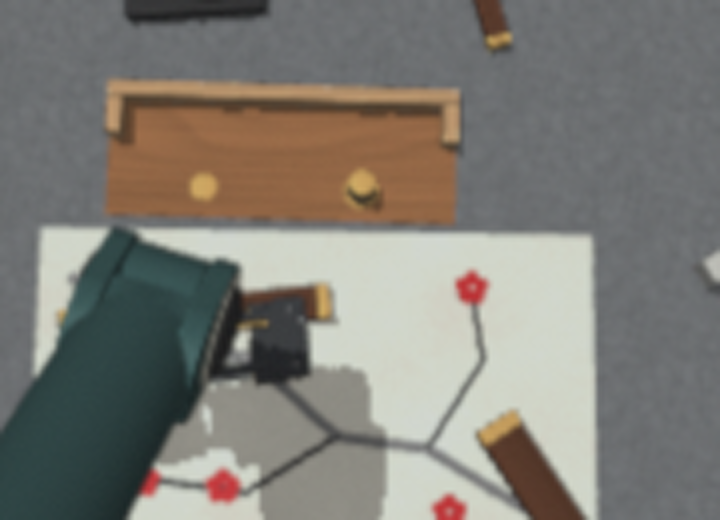

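The bar's right end is at (323,301) in the crop and the gripper is behind the bar. I'll descend, then push forward while turning slightly.

```bash
python3 -m jog '0 0 1.7 0 0 0 1; 0 0 1.7 0 0 0 1; 0 0 1.7 0 0 0 1; 0 0 1.5 0 0 0 1; 0 0 0 0 0 0 1'
python3 - <<'E'
from h import *
C=cam('top');L=ray('top',323.5/4-.5+170,301.5/4-.5+130,.025,C);print(dock(L))
plan(.579,.107,.010,.24,14,1)
E
```

```text
time: 5.75
eef_pos: [0.4328, 0.0969, 0.0087]
eef_rot: [3.141, 0.004, 0.12]
ft_force: [0.2, -0.4, -0.7]
width: 0.0919
grasp_force: 0.0
[-180.90932423  -39.96330356]
1.05 0.05 -0.01 0 0 -0.0085 1; 1.04 0.06 -0.01 0 0 -0.0085 1; 1.04 0.07 -0.01 0 0 -0.0085 1; 1.04 0.08 -0.01 0 0 -0.0085 1; 1.04 0.09 -0.01 0 0 -0.0085 1; 1.04 0.10 -0.01 0 0 -0.0085 1; 1.04 0.11 -0.01 0 0 -0.0085 1; 1.04 0.12 -0.01 0 0 -0.0085 1; 1.04 0.13 -0.01 0 0 -0.0085 1; 1.04 0.13 -0.01 0 0 -0.0085 1; 1.04 0.14 -0.01 0 0 -0.0085 1; 1.04 0.15 -0.01 0 0 -0.0085 1; 1.03 0.16 -0.01 0 0 -0.0085 1; 1.03 0.17 -0.01 0 0 -0.0085 1
```

```bash
python3 -m jog '1 0 0 0 0 0 1; 1 0.1 0 0 0 0 1; 1 0.1 0 0 0 -0.01 1; 1 0.1 0 0 0 -0.01 1; 1 0.1 0 0 0 -0.01 1; 1 0.1 0 0 0 -0.01 1; 1 0.1 0 0 0 -0.01 1; 1 0.1 0 0 0 -0.01 1; 1 0.1 0 0 0 -0.01 1; 1 0.1 0 0 0 -0.01 1; 0.5 0.1 0 0 0 -0.01 1; 0 0 0 0 0 0 1'
python3 - <<'E'
from h import *
bar('top4');plan(.579,.107,.010,.24,4,1)
E
```

```text
time: 6.75
eef_pos: [0.5418, 0.1039, 0.0108]
eef_rot: [3.141, -0.003, 0.21]
ft_force: [-0.5, 0.0, 0.4]
width: 0.0919
grasp_force: 0.0
0.95 0.12 0.02 0 0 -0.0076 1; 0.95 0.13 0.02 0 0 -0.0076 1; 0.95 0.13 0.02 0 0 -0.0076 1; 0.95 0.14 0.02 0 0 -0.0076 1
```

View pics/top4.png

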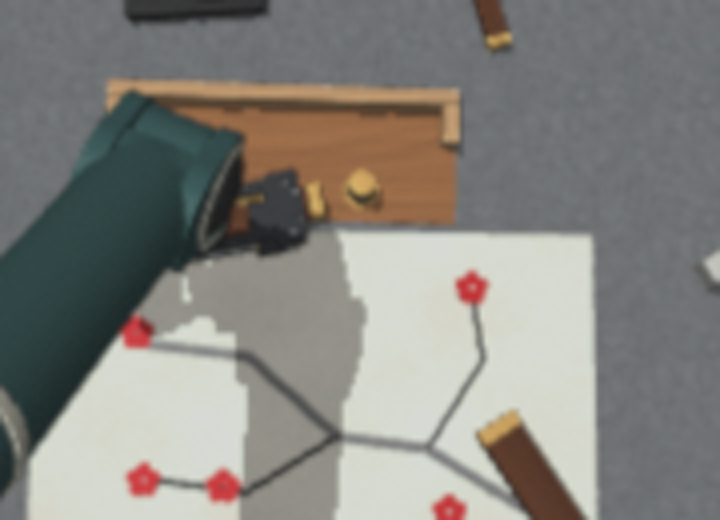

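The bar's right end is at (320,200), just to the left of the post at (362,188), with about 18 mm clear. I'll continue forward.

```bash
python3 -m jog '0.8 0.1 0 0 0 -0.01 1; 1 0.1 0 0 0 -0.01 1; 1 0.1 0 0 0 -0.01 1; 0.6 0.1 0 0 0 0 1; 0.4 0.1 0 0 0 0 1; 0 0 0 0 0 0 1'
python3 - <<'E'
from h import *
im=bar('top5')
C=cam('top');hsv=cv2.cvtColor(im,cv2.COLOR_BGR2HSV)
# brass blob near right end
m=cv2.inRange(hsv,(15,110,120),(30,255,255));m[:150]=0;m[200:]=0;m[:,:210]=0;m[:,275:]=0
n,l,s,c=cv2.connectedComponentsWithStats(m)
for i in range(1,n):
    if s[i,4]>6:print(s[i],c[i],dock(ray('top',*c[i],.025,C)))
E
```

```text
time: 7.3
eef_pos: [0.579, 0.1075, 0.0107]
eef_rot: [3.141, -0.001, 0.24]
ft_force: [0.8, 1.4, -0.8]
width: 0.0922
grasp_force: 0.0
[245 164   5  10  34] [246.97058824 168.5       ] [-49.09532191 -24.75137869]
[255 172  10  11  62] [259.37096774 176.32258065] [-76.82330876 -69.86654977]
```

```bash
python3 -m jog '-1.5 0 0 0 0 0 1; -1.5 0 -1 0 0 0 1; 0 0 -2.5 0 0 0 0; 0 0 -2.5 0 0 0 0; 0 0 -1 0 0 0 0; 0 0 0 0 0 0 0'
python3 - <<'E'
from h import *
plan(.564,.276,.08,1.81,14,0)
E
```

```text
time: 7.85
eef_pos: [0.5503, 0.1007, 0.0828]
eef_rot: [-3.141, -0.005, 0.24]
ft_force: [-0.7, 0.1, -0.1]
width: 0.0673
grasp_force: 0.0
0.39 -1.19 0.02 0 0 -0.1122 0; 0.52 -1.14 0.02 0 0 -0.1122 0; 0.65 -1.08 0.02 0 0 -0.1122 0; 0.76 -1.00 0.02 0 0 -0.1122 0; 0.87 -0.90 0.02 0 0 -0.1122 0; 0.97 -0.80 0.02 0 0 -0.1122 0; 1.05 -0.69 0.02 0 0 -0.1122 0; 1.12 -0.57 0.02 0 0 -0.1122 0; 1.18 -0.44 0.02 0 0 -0.1122 0; 1.22 -0.30 0.02 0 0 -0.1122 0; 1.24 -0.16 0.02 0 0 -0.1122 0; 1.26 -0.02 0.02 0 0 -0.1122 0; 1.25 0.12 0.02 0 0 -0.1122 0; 1.23 0.26 0.02 0 0 -0.1122 0
```

```bash
python3 -m jog '0.4 -1.2 0 0 0 -0.112 0; 0.5 -1.1 0 0 0 -0.112 0; 0.6 -1.1 0 0 0 -0.112 0; 0.8 -1 0 0 0 -0.112 0; 0.9 -0.9 0 0 0 -0.112 0; 1 -0.8 0 0 0 -0.112 0; 1 -0.7 0 0 0 -0.112 0; 1.1 -0.6 0 0 0 -0.112 0; 1.2 -0.4 0 0 0 -0.112 0; 1.2 -0.3 0 0 0 -0.112 0; 1.2 -0.2 0 0 0 -0.112 0; 1.3 0 0 0 0 -0.112 0'
python3 -m jog '1.3 0.1 0 0 0 -0.112 0; 1.2 0.3 0 0 0 -0.112 0; 0 0 0 0 0 0 0; 0 0 0 0 0 0 0'
python3 - <<'E'
from h import *
im=bar('top6')
C=cam('top');hsv=cv2.cvtColor(im,cv2.COLOR_BGR2HSV)
m=cv2.inRange(hsv,(15,110,120),(30,255,255));m[:150]=0;m[205:]=0;m[:,:150]=0;m[:,290:]=0
n,l,s,c=cv2.connectedComponentsWithStats(m)
for i in range(1,n):
    if s[i,4]>6:print(s[i],c[i],dock(ray('top',*c[i],.025,C)))
print(dock(bot.get_obs()['eef_pos']))
E
```

```text
time: 8.85
eef_pos: [0.5592, 0.2509, 0.0791]
eef_rot: [-3.14, 0.0, 1.589]
ft_force: [0.6, 0.2, -0.4]
width: 0.0006
grasp_force: 0.0
time: 9.18
eef_pos: [0.5616, 0.2758, 0.0793]
eef_rot: [-3.14, -0.0, 1.806]
ft_force: [0.5, -0.9, 0.2]
width: 0.0007
grasp_force: 0.0
[245 165   5   8  32] [247.  168.5] [-49.09276283 -24.85703694]
[255 172  10  11  62] [259.43548387 176.16129032] [-76.22596734 -70.08694413]
[183 179   3   7  17] [184.23529412 181.64705882] [-102.5510076   197.16734236]
[-119.5079014   241.44216189]
```

View pics/top6.png

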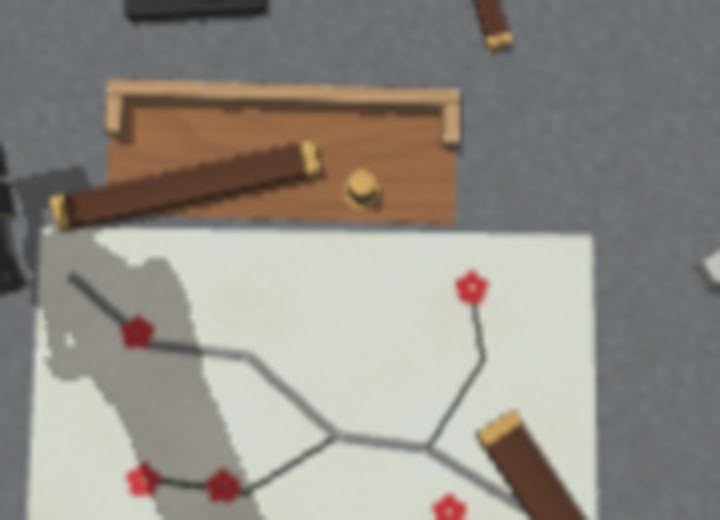

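The bar lies at about 0.237 rad, its right end at (310,160) pointing behind the post (362,188), and the gripper is beyond its left end (60,212). I'll descend and push it along its axis.

```bash
python3 -m jog '0 0.3 1.8 0 0 0 0; 0 0.3 1.8 0 0 0 0; 0 0 1.8 0 0 0 0; 0 0 1.5 0 0 0 0; 0 0 0 0 0 0 0'
python3 -m jog '-1 0 0 0 0 0 0; -1 0 0 0 0 0 0; -1 0 0 0 0 0 0; -1 0 0 0 0 0 0; -1 0 0 0 0 0 0; -1 0 0 0 0 0 0; -1 0 0 0 0 0 0; -1 0 0 0 0 0 0; -1 0 0 0 0 0 0; -1 0 0 0 0 0 0; -1 0 0 0 0 0 0; -0.5 0 0 0 0 0 0'
cat >> h.py <<'E'
def ends(save):
    im=bar(save);C=cam('top');hsv=cv2.cvtColor(im,cv2.COLOR_BGR2HSV)
    m=cv2.inRange(hsv,(15,110,120),(30,255,255));m[:150]=0;m[205:]=0;m[:,:150]=0;m[:,290:]=0
    n,l,s,c=cv2.connectedComponentsWithStats(m)
    for i in range(1,n):
        if s[i,4]>6:print(s[i],dock(ray('top',*c[i],.025,C)).round(1))
    o=bot.get_obs();print('tcp',dock(o['eef_pos']).round(1),o['eef_rot'][2],o['ft_force'])
E
python3 -c "
from h import *
ends('top7')"
```

```text
time: 9.65
eef_pos: [0.5659, 0.275, 0.0082]
eef_rot: [-3.136, 0.002, 1.805]
ft_force: [-0.9, -0.1, 0.3]
width: 0.0003
grasp_force: 0.0
time: 10.65
eef_pos: [0.5955, 0.163, 0.0116]
eef_rot: [-3.141, 0.001, 1.806]
ft_force: [-0.6, 3.5, 3.0]
width: 0.0003
grasp_force: 1.8
[268 161   6   9  36] [ -34.1 -109.2]
[255 172  10  11  61] [-76.7 -69.8]
tcp [-84.7 129.1] 1.804969324968177 [0.00788816 0.00502137 1.6706148 ]
```

View pics/top7.png

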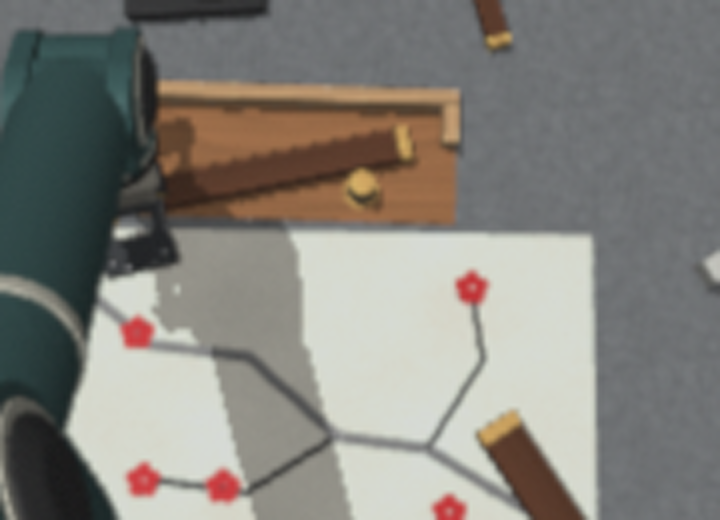

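The right end cap is at (403,145), well behind the post (362,188): dock (-33,-114) at about 0.23 rad. Next is the swing: go to the near side with the fingers open and square to the dock.

```bash
python3 -m jog '1.5 0 0 0 0 0 0; 0.5 0 -2 0 0 0 0; 0 0 -2.5 0 0 0 0; 0 0 -2.5 0 0 0 0; 0 0 0 0 0 0 0'
python3 - <<'E'
from h import *
plan(.547,.058,.08,-.009,16,1)
E
```

```text
time: 11.12
eef_pos: [0.5928, 0.1865, 0.0856]
eef_rot: [3.135, -0.0, 1.809]
ft_force: [0.8, 0.8, -0.7]
width: 0.0006
grasp_force: 0.0
-0.71 -0.47 0.04 0 0 0.1136 1; -0.76 -0.38 0.04 0 0 0.1136 1; -0.80 -0.29 0.04 0 0 0.1136 1; -0.83 -0.20 0.04 0 0 0.1136 1; -0.85 -0.11 0.04 0 0 0.1136 1; -0.85 -0.01 0.04 0 0 0.1136 1; -0.85 0.09 0.04 0 0 0.1136 1; -0.83 0.18 0.04 0 0 0.1136 1; -0.81 0.28 0.04 0 0 0.1136 1; -0.77 0.36 0.04 0 0 0.1136 1; -0.72 0.45 0.04 0 0 0.1136 1; -0.67 0.53 0.04 0 0 0.1136 1; -0.60 0.60 0.04 0 0 0.1136 1; -0.53 0.67 0.04 0 0 0.1136 1; -0.45 0.72 0.04 0 0 0.1136 1; -0.37 0.77 0.04 0 0 0.1136 1
```

```bash
python3 -m jog '-0.7 -0.5 0 0 0 0.114 1; -0.8 -0.4 0 0 0 0.114 1; -0.8 -0.3 0 0 0 0.114 1; -0.8 -0.2 0 0 0 0.114 1; -0.8 -0.1 0 0 0 0.114 1; -0.9 0 0 0 0 0.114 1; -0.9 0.1 0 0 0 0.114 1; -0.8 0.2 0 0 0 0.114 1; -0.8 0.3 0 0 0 0.114 1; -0.8 0.4 0 0 0 0.114 1; -0.7 0.4 0 0 0 0.114 1; -0.7 0.5 0 0 0 0.114 1'
python3 -m jog '-0.6 0.6 0 0 0 0.114 1; -0.5 0.7 0 0 0 0.114 1; -0.4 0.7 0 0 0 0.114 1; -0.4 0.8 0 0 0 0.114 1; 0 0 0 0 0 0 1; 0 0 0 0 0 0 1'
python3 - <<'E'
from h import *
ends('top8')
plan(.547,.058,.010,-.009,5,1)
E
```

```text
time: 12.12
eef_pos: [0.5546, 0.0885, 0.0808]
eef_rot: [3.141, 0.001, 0.435]
ft_force: [-0.1, -0.7, 0.7]
width: 0.0784
grasp_force: 0.0
time: 12.62
eef_pos: [0.5439, 0.0562, 0.081]
eef_rot: [3.14, 0.001, -0.013]
ft_force: [-0.2, -0.0, -0.7]
width: 0.0915
grasp_force: 0.0
[269 161   5   9  35] [ -34.1 -110.6]
[261 173   4   5  17] [-71.9 -80.7]
tcp [-135.4   23.3] -0.012105432192630161 [-0.30036078  0.23779459  0.8602766 ]
0.06 -0.03 1.42 0 0 -0.0006 1; 0.06 -0.03 1.42 0 0 -0.0006 1; 0.06 -0.03 1.42 0 0 -0.0006 1; 0.06 -0.03 1.42 0 0 -0.0006 1; 0.06 -0.03 1.42 0 0 -0.0006 1
```

```bash
python3 -m jog '0 0 1.8 0 0 0 1; 0 0 1.8 0 0 0 1; 0 0 1.8 0 0 0 1; 0 0 1.7 0 0 0 1; 0 0 0 0 0 0 1'
python3 -m jog '0.7 0 0 0 0 0 1; 0.7 0 0 0 0 0 1; 0.7 0 0 0 0 0 1; 0.7 0 0 0 0 0 1; 0.7 0 0 0 0 0 1; 0.7 0 0 0 0 0 1; 0.7 0 0 0 0 0 1; 0.7 0 0 0 0 0 1; 0.7 0 0 0 0 0 1; 0.7 0 0 0 0 0 1; 0.7 0 0 0 0 0 1; 0.3 0 0 0 0 0 1'
python3 -c "
from h import *
ends('top9')"
```

```text
time: 13.08
eef_pos: [0.5424, 0.0569, 0.0079]
eef_rot: [3.141, 0.005, -0.013]
ft_force: [0.0, 0.0, 0.3]
width: 0.0922
grasp_force: 0.0
time: 14.08
eef_pos: [0.6255, 0.0541, 0.0105]
eef_rot: [3.141, -0.001, -0.017]
ft_force: [-0.6, -0.4, 0.2]
width: 0.0921
grasp_force: 0.7
[271 160   5   9  31] [ -29.8 -118.7]
[258 173   6   5  19] [-72.9 -73.2]
tcp [-53.7  21.3] -0.016601234399521214 [1.357268   0.04093574 0.1290508 ]
```

```bash
python3 -m jog '0.3 0 0 0 0 0 1; 0.3 0 0 0 0 0 1; 0.3 0 0 0 0 0 1; 0.2 0 0 0 0 0 1; 0.1 0 0 0 0 0.005 1; 0.1 0 0 0 0 0 1; 0 0 0 0 0 0 1'
python3 -m jog '0.1 0 0 0 0 0 1; 0.1 0 0 0 0 0 1; 0 0 0 0 0 0 1; 0 0 0 0 0 0 1'
python3 -c "
from h import *
ends('top10')"
```

```text
time: 14.72
eef_pos: [0.6375, 0.0544, 0.0106]
eef_rot: [-3.142, -0.0, -0.021]
ft_force: [-1.0, -0.7, 0.6]
width: 0.0921
grasp_force: 0.5
time: 15.05
eef_pos: [0.6396, 0.0543, 0.0106]
eef_rot: [3.142, -0.0, -0.021]
ft_force: [-0.4, 0.0, -0.4]
width: 0.0918
grasp_force: 0.4
[271 156   4   9  26] [ -16.8 -117.8]
[258 173   5   5  21] [-71.9 -72. ]
[219 175   4   4  13] [-81.7  68.1]
tcp [-39.9  21.7] -0.021270711517608065 [-0.2364289   0.46067603 -0.54857306]
```

```bash
python3 -m jog '0.1 0 0 0 0 -0.006 1; 0.1 0 0 0 0 -0.006 1; 0.1 0 0 0 0 0 1; 0 0 0 0 0 0 1'
python3 -m jog '0.1 0 0 0 0 0 1; 0.1 0 0 0 0 0 1; 0 0 0 0 0 0 1'
```

```text
time: 15.43
eef_pos: [0.641, 0.0541, 0.0106]
eef_rot: [-3.141, 0.003, -0.01]
ft_force: [-5.4, 0.5, 4.4]
width: 0.0919
grasp_force: 3.2
time: 15.68
eef_pos: [0.6412, 0.0541, 0.0106]
eef_rot: [-3.14, 0.007, -0.011]
ft_force: [-10.7, 0.9, 9.3]
width: 0.0923
grasp_force: 5.8
```

Contact with the wall is firm. I'll back off and look.

```bash
python3 -m jog '-0.6 0 0 0 0 0 1; -1 0 0 0 0 0 1; -1 0 0 0 0 0 1; -2 0 -2 0 0 0 1; -4 0 -0.5 0 0 0 1; -4 0 -0.5 0 0 0 1; -4 0 -0.5 0 0 0 1; 0 0 0 0 0 0 1'
python3 -c "
from h import *
ends('top11')"
```

```text
time: 16.35
eef_pos: [0.4701, 0.0557, 0.045]
eef_rot: [-3.139, 0.008, -0.011]
ft_force: [0.4, 0.6, -0.3]
width: 0.0917
grasp_force: 0.0
[208 154   4  10  36] [-14.4 111. ]
[272 156   3   9  26] [ -14.7 -118.2]
[255 172  10  11  62] [-76.8 -69.9]
tcp [-204.4   22.1] -0.00961977426006877 [ 0.69134551 -0.18122509  0.04093795]
```

View pics/top11.png

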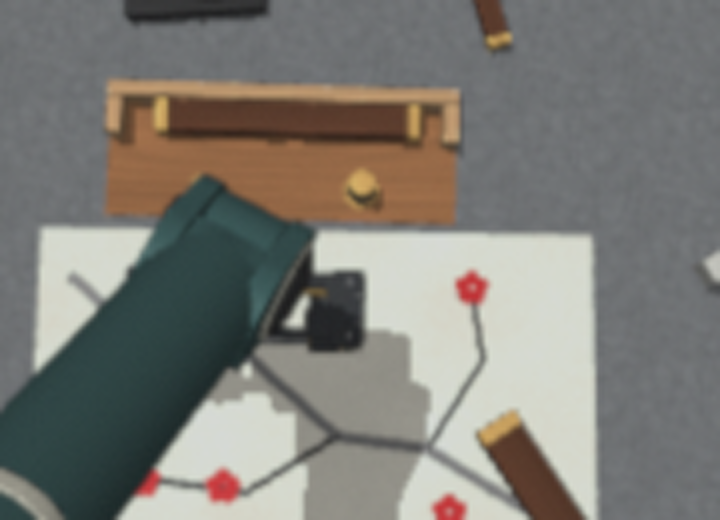

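The bar lies flush along the back wall, its ends at (160,113) and (414,121) in the crop: dock x about -14.5 mm, y about -3.6 mm, parallel to the wall.

```bash
python3 -c "
from h import *
print(bot.finish_job())"
```

```text
the job is handed in; nothing more can be done
None
```

The job is handed in: the last picture showed the bar flush along the dock's back wall (dock x about -14.5 mm, y about -4 mm, parallel to it), with its right end angled in behind the post first, at about 16 s of the 64 s allowed; the hand-in returned no verdict.

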